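# Run the heel block under the stamp: sprung press table to its stop pin

## Robot

A 7-joint arm with a two-finger parallel gripper is mounted at the origin on the work surface. World frame = base frame: x ahead of the robot, y to its left, z up, the work surface at z = 0. Lengths are in m, angles in rad, forces in N, time in s.
With the tool pointing down it reaches from about 0.425 to 0.875 m from the base axis. Payload 9.9 kg.
Tool frame: the origin (TCP) lies at the very end of the fingers, on their centre line; the grasp point (between the pads) lies 19 mm behind it (bot.grip_depth is the z of the grasp point in the tool frame, in m); z points along the fingers, y is the direction in which the jaws open and shut (so a half turn about z gives the same grasp; the last joint's range is limited). The gripper opens to 85 mm and grips with 20 to 120 N. Pads are 22 mm wide; open, the fingers measure 114 mm over their backs; the gripper's body (76 mm by 85 mm) begins 54 mm behind the grasp point. The pads swing forward as they close: fully open they stand 13 mm farther back than shut.
Start: joints at [1.135, 0.576, 0.025, 1.437, -0.015, 1.129, -0.057], TCP at [0.233, -0.634, 0.231] pointing down, gripper open.
Joint ranges: [-2.76, 2.76], [-0.34, 2.15], [-1.52, 1.57], [0.19, 2.46], [-1.09, 4.23], [0.17, 1.99], [-2.82, 2.82]. Speed limits (rad/s): [2.22, 2.22, 3.01, 3.01, 3.14, 3.14, 3.14].

## Interface

Orientations are given as a unit quaternion [w, x, y, z].
In Python, from plant import bot, viewer gives the robot as it stands.
- The arm moves only by the tool send_rows, never from a script. Its arguments are lists of equal length, an entry for each row: "dp": the shift along the tool's x, y, z in cm, a list of three; "roll": the turn about the tool's z in rad. A call has exactly 5 rows; each row shifts and turns the commanded pose from where the row before left it, along the tool's axes as they then stand; what a row does not reach is not made up. A row lasts 1/8 s, in which the tool goes at most 62.5 mm and 10.7 degrees, less where a joint would pass 70% of its speed; a pose out of reach is approached as far as the arm can. A call with a gripper value outside its range is refused whole. "gripper" is the opening, from 0 (shut) to 1 (fully open), set as the call begins (left out, the last holds). The fingers move at their own pace and stop on an object; "squeeze" is the grip in N (left out, the last holds). Time passes only in rows, so rows that do not move let the fingers close, or fill a call up. It gives the time, the measured TCP pose, the force and the opening at its end, in the units of the state.
- bot.observe(): the state, without advancing time (a new reading comes with each control period).
- viewer.grab_frame(name): name is "side" or "top" or "wrist"; returns the picture (384x512x3 uint8, red, green, blue); there is no depth.
- viewer.camera_params(name): a dict with "camera_matrix" (3x3 intrinsics, pixels), "R" (3x3) and "t" (3): a world point X has camera coordinates R X + t; the wrist camera has in their place "mount" (4x4, takes a point from camera to tool coordinates, whose origin is the TCP and whose axes are the flange's). Camera axes: x right, y down, z forward; pixel columns grow to the right and rows downward; lengths in m; the calibration is good to about 2 mm. A picture is of the moment at which its call begins: read the wrist's pose just before it. camera_params takes no time and is no camera call.
- bot.sign_off(): hands the job in, once; it reports no verdict.
The state is a dict: "clock": time; "joint_pos": joint angles; "qvel": joint speeds; "joint_torque": joint torques, N m; "tool_pos": TCP position; "tool_rot": TCP orientation; "force": force on the tool from outside, world axes, zero at the start; "torque": the same for the moment, N m; "finger_gap": finger opening in m.
Only numpy, scipy, OpenCV 4.12 (cv2) and the standard library are available. Lean on these libraries where they do the work, as an engineer would, in place of code of your own. Each camera call takes 0.05 s, during which the arm holds its last target. There are 200 camera calls.

## Task

On the heel-stamping press, push the heel block along the sliding table until its round back is home against the back stop, still in the middle of the table; then push the sprung table in steadily past its stop pin, without ramming it into the end stop, and let it come back so that the pin catches it and holds the block under the stamp, still home against the back stop. Push with the fingertips only: do not lift or carry the block, keep off the black knob of the stop pin, which drops by itself, and leave the other things on the bench where they are.

Things in the scene. Friction and masses are not known exactly. Their poses are not given: they have to be found in the camera images.
- press: green bench press, fixed. Origin on the bench under the stamp; x points from the operator's end to the column (the way the table is pushed in), z up. Base 365 x 170 x 22 mm (x from -180 to +185). Column behind x = +95, head over x from -35 to +180 above z = 190; the stamp and its holder reach 30 mm either side of the origin, underside at z = 84. A lever leans back from the head on its +y side to z = 353.
- table_slide (a joint): travel of the sliding table into the press along its x, m: 0 = out at its front stop, held by the return spring (5 N there, 8 N at 0.07, plus damping 70 N per m/s), 0.085 = hard stop. From 0.042 to 0.07 its catch lifts the stop pin (about 2 N more); from 0.0715 the pin is down behind the catch, and the released table runs back and stays at 0.070. Slammed in at 0.2 m/s it shakes the block off the stop.
- push_face (a point): on the table: centre of the outer face of its upright aluminium push plate (130 mm wide across the travel, 12 mm thick, from 23 to 65 mm above the bench), at the press's x = -200 mm + travel, y = 0, 44 mm above the bench. The plate is pushed towards the press's +x. Same axes as the press.
- seat (a point): on the table's upper face (40 mm above the bench), where the axis of the block's round back lies when the block is home against the back stop, in the middle of the table; 130 mm further in than push_face, so under the stamp when the travel is 0.070. The back stop, a straight bar 96 mm wide across the travel and 22 mm tall, has its face 34 mm further in than the seat. Table 130 mm wide. Same axes as the press.
- heel_block: the stacked heel block lying loose on the sliding table, D-shaped, 70 mm long, 68 mm wide, 28 mm tall, 60 to 130 g. Origin on its underside, under the axis of the round back (radius 34 mm); its x points to the round back, and its flat front face lies 36 mm from the origin towards -x, facing the push plate. It starts 14 to 37 mm short of the seat, up to 4 mm off the middle and up to 0.1 rad askew.
- stop_pin: upright sprung stop pin, diameter 8 mm, beside the table at the press's x = 20, y = -58 mm, with a black knob of diameter 23 mm on top (86 to 107 mm above the bench when down). Origin on its axis near its lower end: 40 mm above the bench when the pin is down, about 50 mm while the catch passes under it.
- spare_heel: a second heel block of the same make, lying on the bench beside the press, 70 x 68 x 28 mm: not the one to work on
- tack_tin: round closed tin, diameter 76 mm, 45 mm tall, on the bench beside the press
- awl: awl with a turned wooden handle, 145 mm long, 30 mm thick, lying on the bench beside the press
- brush: wooden brush, 235 mm long, 40 mm wide, 26 mm tall, lying on the bench between the robot and the press
- hammer: shoemaker's hammer, 255 mm long, head 112 mm across, 32 mm tall, lying on the bench in front of the push plate, its head at least 75 mm away from it
- shoe_last: wooden shoe last, 270 x 88 x 100 mm, standing on its sole behind the press column
- glue_jar: amber screw-top jar, diameter 76 mm, 105 mm tall, beside the press
Mind the look-alikes: they are no part of the job. What is shaped like the heel_block but purple is not meant.

How it is judged:
By the outcome, as a careful person would: the job done as asked, in the order asked, and still so for the second after the job is handed in, with the robot touching nothing.
It also fails if it takes over 48 s, if anything falls off the work surface, if the arm or the gripper's body presses on something with over 40 N, if the wrist force passes 120 N, or if a joint passes its speed limit or range.

## Working session

There is one attempt and no reset: what is moved stays moved. The work goes in short steps, Python scripts to look and compute and a tool call to move; the robot and the scene stay as the last step left them, time stands still between calls to the robot, and variables do not carry over. Pictures are saved under pics/ and viewed, about 8 in all and at most 12, crops included, and the job is handed in when it is done.

Besides the shell and the picture viewer there is one more tool, called after "Request:" as name(argument=value, ...), one argument or row to a line, values as JSON. send_rows: Moves the arm, as the interface text tells. Its arguments: {"type":"object","properties":{"dp":{"type":"array","items":{"type":"array","items":{"type":"number"}}},"roll":{"type":"array","items":{"type":"number"}},"gripper":{"type":"number"},"squeeze":{"type":"number"}},"required":["dp","roll"]}

```bash
ls; mkdir -p pics; python3 - <<'E'
from plant import bot, viewer
import cv2, numpy as np
s=bot.observe(); print({k:np.round(v,3) for k,v in s.items()})
a=viewer.grab_frame("top"); b=viewer.grab_frame("side")
cv2.imwrite("pics/top0.png",a[:,:,::-1]); cv2.imwrite("pics/side0.png",b[:,:,::-1])
for n in("top","side","wrist"): print(n,{k:np.round(v,4).tolist() for k,v in viewer.camera_params(n).items()})
E
```

```text
pics
{'clock': np.float64(0.0), 'joint_pos': array([ 1.135,  0.577,  0.025,  1.438, -0.015,  1.129, -0.056]), 'qvel': array([ 0.001,  0.   , -0.001, -0.001,  0.   ,  0.   ,  0.001]), 'joint_torque': array([ 0.0000e+00, -7.6577e+01,  2.2500e+00, -2.8597e+01,  1.5000e-02,
        1.3000e-02, -0.0000e+00]), 'tool_pos': array([ 0.232, -0.633,  0.23 ]), 'tool_rot': array([-0.001,  0.985,  0.175, -0.   ]), 'force': array([-0.317, -0.394, -0.377]), 'torque': array([-0.022,  0.032, -0.018]), 'finger_gap': np.float64(0.086)}
top {'camera_matrix': [[366.4914, 0.0, 252.2238], [0.0, 366.4914, 184.5053], [0.0, 0.0, 1.0]], 'R': [[-0.025, -0.9997, 0.0081], [-0.9928, 0.0238, -0.117], [0.1168, -0.011, -0.9931]], 't': [-0.057, 0.5595, 1.0568]}
side {'camera_matrix': [[457.7272, 0.0, 252.0977], [0.0, 457.7272, 187.6257], [0.0, 0.0, 1.0]], 'R': [[-0.9914, 0.1308, -0.0065], [0.1206, 0.8926, -0.4345], [-0.0511, -0.4315, -0.9007]], 't': [0.5633, -0.0, 1.5128]}
wrist {'camera_matrix': [[271.6182, 0.0, 253.0053], [0.0, 271.6182, 196.6723], [0.0, 0.0, 1.0]], 'mount': [[0.0008, -0.9658, -0.2593, 0.065], [1.0, 0.0008, 0.0002, 0.0001], [-0.0, -0.2593, 0.9658, -0.1435], [0.0, 0.0, 0.0, 1.0]]}
```

View pics/top0.png

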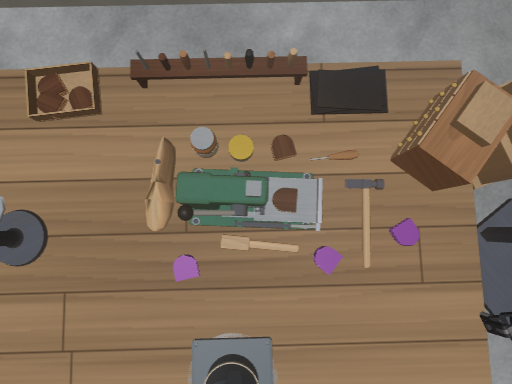

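View pics/side0.png

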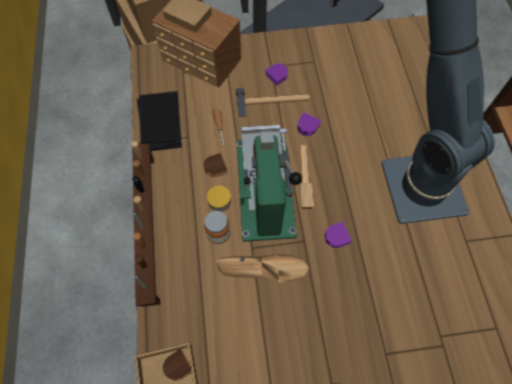

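The top view shows the press axis running to image left (world +y): the push plate is at about (320,203), the heel block on the table at (286,200), and the hammer in front at (366,185). I'll zoom in for a pose estimate.

```bash
cat > h.py <<'E'
import numpy as np, cv2
from plant import bot, viewer
from scipy.spatial.transform import Rotation as Ro
def tool(s): 
    w,x,y,z=s["tool_rot"]; return Ro.from_quat([x,y,z,w]).as_matrix(), np.array(s["tool_pos"])
def cam(name, pose=None):
    c=viewer.camera_params(name); K=np.array(c["camera_matrix"])
    if name!="wrist":
        R=np.array(c["R"]); t=np.array(c["t"]); return K,R,t
    M=np.array(c["mount"]); Rt,p=pose
    Rwc=Rt@M[:3,:3]; o=Rt@M[:3,3]+p
    return K,Rwc.T,-Rwc.T@o
def onz(C,u,v,z):
    K,R,t=C; d=R.T@np.linalg.solve(K,[u,v,1]); o=-R.T@t
    return o+d*(z-o[2])/d[2]
def proj(C,X):
    K,R,t=C; q=K@(R@np.asarray(X,float).T+t[:,None]); return (q[:2]/q[2]).T
E
python3 - <<'E'
from h import *
a=cv2.imread("pics/top0.png")
c=cv2.resize(a[160:240,170:390],None,fx=3.6,fy=3.6,interpolation=cv2.INTER_CUBIC)
cv2.imwrite("pics/top0c.png",c)
C=cam("top")
for n,u,v,z in [("plate",321,203,.065),("block",286,200,.068),("hamhead",364,184,.03),("hamend",366,266,.02),("col",180,188,.2)]: print(n,onz(C,u,v,z).round(3))
E
```

```text
plate [ 0.496 -0.267  0.065]
block [ 0.507 -0.166  0.068]
hamhead [ 0.552 -0.405  0.03 ]
hamend [ 0.31  -0.399  0.02 ]
col [0.534 0.112 0.2  ]
```

View pics/top0c.png

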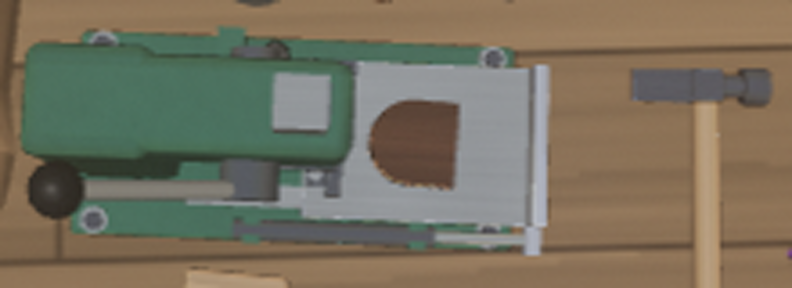

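Request:
send_rows(
  dp=[
    [4.5, -3.7, 0],
    [4.0, -4.2, 0],
    [3.4, -4.7, 0.5],
    [2.8, -5.1, 1],
    [2.8, -5.1, 1],
  ],
  roll=[0.13, 0.13, 0.135, 0, 0],
  gripper=0,
)

```text
clock: 0.72
tool_pos: [0.3825, -0.3824, 0.2059]
tool_rot: [-0.0, 1.0, -0.022, -0.0]
force: [1.7, 0.1, -0.5]
finger_gap: -0.0004
```

Request:
send_rows(
  dp=[
    [3.5, -3.5, 0],
    [3.5, -3.5, 0],
    [1, -1.5, 0],
    [0, 0, 0],
    [0, 0, 0],
  ],
  roll=[0, 0, 0, 0, 0],
)

```text
clock: 1.35
tool_pos: [0.464, -0.3043, 0.2062]
tool_rot: [0.0, 1.0, -0.023, -0.0]
force: [-0.5, -1.1, -0.2]
finger_gap: 0.0001
```

```bash
python3 - <<'E'
from h import *
s=bot.observe(); print(s["clock"],s["tool_pos"],s["tool_rot"],np.round(s["joint_pos"],2))
a=viewer.grab_frame("wrist"); cv2.imwrite("pics/w1.png",cv2.resize(a[:,:,::-1],None,fx=1.5,fy=1.5,interpolation=cv2.INTER_CUBIC))
np.save("w1.npy",np.r_[s["tool_pos"],s["tool_rot"]])
E
```

```text
1.35 [ 0.46396764 -0.30429303  0.20620999] [ 3.41751375e-04  9.99742543e-01 -2.26826708e-02 -4.76014474e-04] [ 0.44  0.42  0.08  1.8  -0.04  0.92 -1.08]
```

View pics/w1.png

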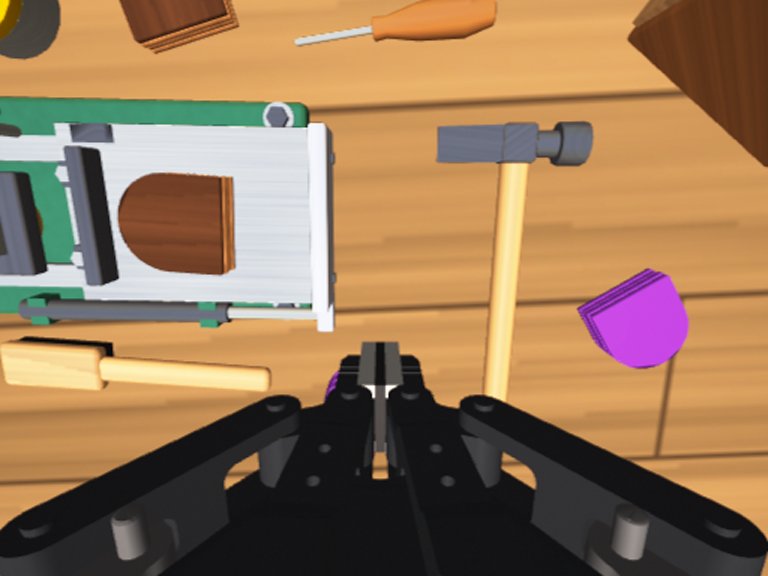

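The wrist view shows the push plate at u≈310–333, the block at (120–235, 172–275), the dark back stop bar at (67–117, 147–285), and the hammer head at (437–592, 145). A zoomed crop will give the corners.

```bash
python3 - <<'E'
from h import *
a=cv2.imread("pics/w1.png"); a=cv2.resize(a,(512,384),interpolation=cv2.INTER_AREA)
c=cv2.resize(a[70:225,30:235],None,fx=3.8,fy=3.8,interpolation=cv2.INTER_CUBIC)
cv2.imwrite("pics/w1c.png",c); print(c.shape)
E
```

```text
(589, 779, 3)
```

View pics/w1c.png

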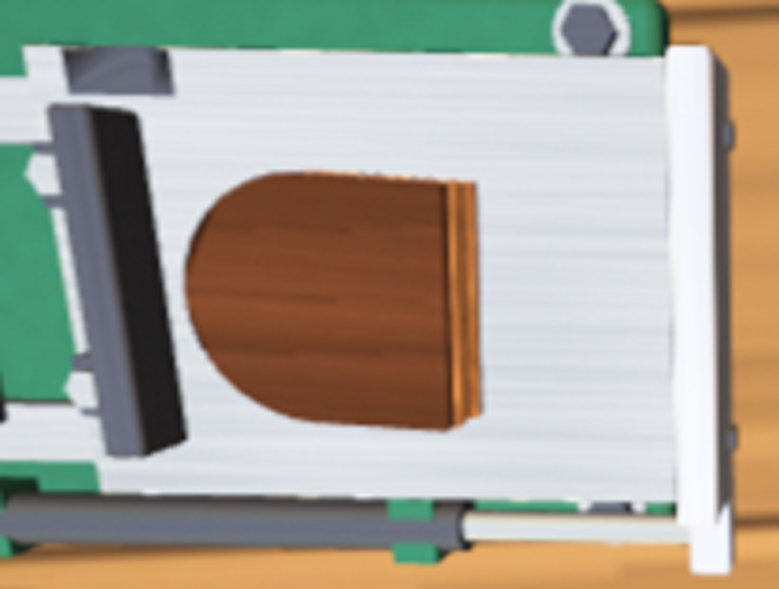

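```bash
cat > fit.py <<'E'
from h import *
from scipy.optimize import least_squares
q=np.load("w1.npy"); C=cam("wrist",tool({"tool_pos":q[:3],"tool_rot":q[3:]}))
px=lambda u,v:((u+.5)/3.8-.5+30,(v+.5)/3.8-.5+70)
pts=[((90,106),(-.036,-.048,.062)),((143,455),(-.036,.048,.062)),((137,118),(-.036,-.048,.04)),((187,440),(-.036,.048,.04)),
((667,47),(-.188,-.065,.065)),((711,46),(-.2,-.065,.065)),((667,58),(-.188,-.065,.04)),((675,502),(-.188,.065,.04))]
def W(p,l):
    l=np.atleast_2d(l); c,s=np.cos(p[2]),np.sin(p[2])
    return np.c_[p[0]+c*l[:,0]-s*l[:,1],p[1]+s*l[:,0]+c*l[:,1],l[:,2]+p[3]]
P=np.array([px(*a) for a,_ in pts]); L=np.array([b for _,b in pts])
r=least_squares(lambda p:(proj(C,W(p,L))-P).ravel(),[.5,-.07,1.53,0])
p=r.x; print("press",p.round(4),"res px\n",r.fun.reshape(-1,2).round(1))
np.save("press.npy",p)
bp=[((447,183),(-.036,-.034,.068)),((449,430),(-.036,.034,.068)),((476,184),(-.036,-.034,.04)),((481,413),(-.036,.034,.04))]
P2=np.array([px(*a) for a,_ in bp]); L2=np.array([b for _,b in bp])
arc=[px(*a) for a in [(186,275),(192,235),(205,345),(245,395),(235,190)]]
def f(b):
    e=(proj(C,W([*b,p[3]],L2))-P2).ravel()
    d=[np.hypot(*(onz(C,*a,.068+p[3])[:2]-b[:2]))-.034 for a in arc]
    return np.r_[e,np.array(d)*1000]
r2=least_squares(f,[.5,-.16,1.53]); b=r2.x; print("block",b.round(4),r2.fun.round(1))
c,s=np.cos(p[2]),np.sin(p[2]); R=np.array([[c,s],[-s,c]])
print("block in press",(R@(b[:2]-p[:2])*1000).round(1),"yaw",(b[2]-p[2]).round(3),"seat x -70")
E
python3 fit.py
```

```text
press [ 0.5183 -0.0683  1.5033 -0.0019] res px
 [[-1.  -0.5]
 [-0.1  0.5]
 [ 1.1 -1.8]
 [ 0.7  0. ]
 [-2.3  0.1]
 [-1.6  0.7]
 [ 1.9  0.6]
 [ 2.   0.4]]
block [ 0.5105 -0.1611  1.4455] [-1.  -0.4 -0.1  0.8  1.  -0.1  0.4  0.1 -0.   0.6 -0.5  0.3 -0.7]
block in press [-93.1   1.5] yaw -0.058 seat x -70
```

```bash
sed -i 's/^((667,47).*$/((667,47),(-.188,-.065,.065)),((711,46),(-.2,-.065,.065)),((676,499),(-.188,.065,.065))]/' fit.py
# last point: use inner top edge direction only as approx
python3 - <<'E'
exec(open('fit.py').read().replace("r=least_squares(lambda p:(proj(C,W(p,L))-P).ravel()","Wt=np.ones(14);Wt[13]=0\nr=least_squares(lambda p:Wt*(proj(C,W(p,L))-P).ravel()"))
print(p[2], W(p,[(-.2,0,.044),(-.07,0,.04)]))
for tz in (.045,):
  print("tool path start block: ", W(p,[(-.129-.0145-.02,0,0)]))
E
```

```text
press [ 5.1800e-01 -7.0100e-02  1.5035e+00  7.0000e-04] res px
 [[-0.9 -0.5]
 [ 0.1  1.3]
 [ 1.3 -1.8]
 [ 1.   0.7]
 [-0.8 -0.1]
 [-0.1  0.5]
 [-0.4  0. ]]
block [ 0.5107 -0.1624  1.4454] [-0.6 -0.6  0.2  1.1  1.4 -0.3  0.8  0.4 -0.4  0.2 -0.8 -0.  -1. ]
block in press [-92.6   1.1] yaw -0.058 seat x -70
1.5035268034813531 [[ 0.50454044 -0.26968776  0.04466402]
 [ 0.51327889 -0.13998179  0.04066402]]
tool path start block:  [[ 0.50699393 -0.23327032  0.00066402]]
```

Request:
send_rows(
  dp=[
    [1.2, -2.7, 1.6],
    [1.2, -2.7, 2.5],
    [1.3, -2.5, 3.0],
    [0, 0, 2.5],
    [0, 0, 0],
  ],
  roll=[0.022, 0, 0, 0, 0],
)

```text
clock: 2.02
tool_pos: [0.5051, -0.2268, 0.109]
tool_rot: [-0.0, 0.999, -0.033, -0.002]
force: [-0.3, -0.2, 0.8]
finger_gap: -0.0001
```

```bash
cat >> h.py <<'E'
PP=np.array([.518,-.0701]); U=np.array([.0673,.9977]); V=np.array([-.9977,.0673])
def st():
    s=bot.observe(); d=np.array(s["tool_pos"])[:2]-PP; f=np.array(s["force"])
    print("t",round(s["clock"],2),"press x,y mm",(d@U*1000).round(1),(d@V*1000).round(1),"z",round(s["tool_pos"][2]*1000,1),"F x,y,z",(f[:2]@U).round(1),(f[:2]@V).round(1),f[2].round(1),"az",round(np.degrees(2*np.arctan2(s["tool_rot"][2],s["tool_rot"][1])),2))
    return s
E
python3 - <<'E'
from h import *
s=st()
a=viewer.grab_frame("wrist"); cv2.imwrite("pics/w2.png",cv2.resize(a[:,:,::-1],None,fx=1.5,fy=1.5,interpolation=cv2.INTER_CUBIC)); np.save("w2.npy",np.r_[s["tool_pos"],s["tool_rot"]])
E
```

```text
t 2.02 press x,y mm -157.3 2.3 z 109.0 F x,y,z -0.2 0.3 0.8 az -3.83
```

View pics/w2.png

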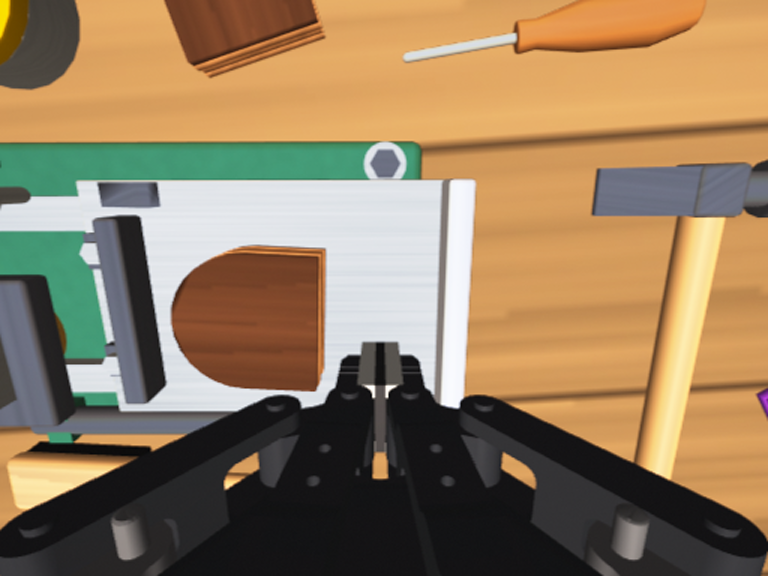

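From here the block's front edge runs (325,249)–(317,390), the back stop's face-top edge (136,216)–(148,402), and the plate's inner top edge is at u≈446. I'll convert these as a second-view check.

```bash
python3 - <<'E'
from h import *
q=np.load("w2.npy"); C=cam("wrist",tool({"tool_pos":q[:3],"tool_rot":q[3:]}))
for n,u,v,z in [("front far top",322,251,.068),("front near top",317,391,.068),("block left",172,318,.068),("barTop far",138,216,.062),("bartop near",148,402,.062),("barbot far",141,218,.04),("barbot near",165,392,.04),("plate inner",448,180,.065),("plate outer",475,180,.065),("table far",300,180,.04),("finger R",341,362,.12)]:
    w=onz(C,(u+.5)/1.5-.5,(v+.5)/1.5-.5,z); d=w[:2]-PP; print(n,(d@U*1000).round(1),(d@V*1000).round(1))
E
```

```text
front far top -131.3 -34.0
front near top -126.2 36.6
block left -58.7 -1.8
barTop far -46.4 -49.1
bartop near -36.8 46.4
barbot far -34.9 -46.4
barbot near -33.6 52.6
plate inner -187.7 -65.2
plate outer -199.6 -65.2
table far -117.5 -65.3
finger R -144.0 -2.9
```

Request:
send_rows(
  dp=[
    [0.1, 0, 3.0],
    [0, 0, 2.9],
    [0, -0.4, 0],
    [0, -0.4, 0],
    [0, 0, 0],
  ],
  roll=[0, 0, 0, 0, 0],
)

```text
clock: 2.7
tool_pos: [0.5093, -0.2181, 0.0528]
tool_rot: [0.0, 0.999, -0.032, 0.001]
force: [-0.3, -0.2, 1.1]
finger_gap: -0.0002
```

```bash
python3 - <<'E'
from h import *
s=st()
a=viewer.grab_frame("wrist"); cv2.imwrite("pics/w3.png",cv2.resize(a[70:310,80:400,::-1],None,fx=2.4,fy=2.4,interpolation=cv2.INTER_CUBIC)); np.save("w3.npy",np.r_[s["tool_pos"],s["tool_rot"]])
E
```

```text
t 2.7 press x,y mm -148.3 -1.3 z 52.8 F x,y,z -0.2 0.3 1.1 az -3.72
```

View pics/w3.png

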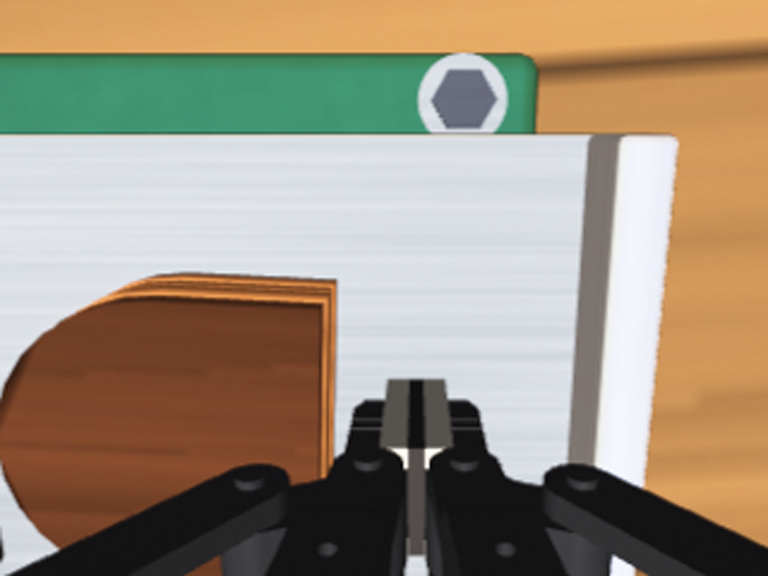

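The block is untouched: its far front corner is at (337,281) and the fingertips at (387–446, 380), between plate and block. I'll track the front edge numerically while pushing.

```bash
cat >> h.py <<'E'
def track(save=None):
    s=st(); a=viewer.grab_frame("wrist")
    if save: cv2.imwrite(save,a[:,:,::-1])
    C=cam("wrist",tool(s)); hsv=cv2.cvtColor(a,cv2.COLOR_RGB2HSV)
    m=((hsv[...,1]>90)&(hsv[...,0]<25)).astype(np.uint8)
    n,lab,stt,cen=cv2.connectedComponentsWithStats(m)
    # block: component nearest predicted block centre
    best=None
    for i in range(1,n):
        if stt[i,4]<800: continue
        w=onz(C,*cen[i],.068)[:2]-PP; x,y=w@U,w@V
        if -.13<x<.02 and abs(y)<.05: best=i
    M=lab==best; out=[]
    r0=stt[best,1]
    for v in range(r0+6,r0+46,4):
        c=np.where(M[v])[0]
        if len(c)==0: continue
        w=onz(C,c.max()+.5,v,.04)[:2]-PP; out.append((w@V,w@U))
    o=np.array(out)*1000; print("front edge y,x:",o.round(1).tolist()[::2],"top row",r0,
      "far side y",((onz(C,(np.where(M[r0+1])[0]).mean(),r0,.04)[:2]-PP)@V*1000).round(1))
    return s
E
python3 -c "
from h import *
track()"
```

```text
t 2.75 press x,y mm -148.4 -1.1 z 52.6 F x,y,z -0.7 -0.2 -0.3 az -3.72
front edge y,x: [[-28.4, -128.9], [-23.5, -128.8], [-18.5, -128.0], [-13.4, -127.9], [-8.3, -127.7]] top row 184 far side y -31.9
```

Request:
send_rows(
  dp=[
    [-0.2, -0.4, 0.2],
    [0, -0.4, 0],
    [0, -0.3, 0],
    [0, -0.3, 0],
    [0, 0, 0],
  ],
  roll=[0, 0, 0, 0, 0],
)

```text
clock: 3.42
tool_pos: [0.5074, -0.2037, 0.0493]
tool_rot: [-0.0, 0.999, -0.032, -0.0]
force: [0.1, 0.3, -0.1]
finger_gap: -0.0001
```

```bash
python3 -c "
from h import *
track()"
```

```text
t 3.42 press x,y mm -134.0 1.6 z 49.3 F x,y,z 0.3 -0.1 -0.1 az -3.71
front edge y,x: [[-27.7, -120.7], [-22.9, -120.6], [-18.0, -120.5], [-13.1, -120.4], [-8.1, -120.3]] top row 182 far side y -31.1
```

Request:
send_rows(
  dp=[
    [0.05, -0.3, 0],
    [0.05, -0.3, 0],
    [0.05, -0.3, 0],
    [0, -0.3, 0],
    [0, 0, 0],
  ],
  roll=[0, 0, 0, 0, 0],
)

```text
clock: 4.1
tool_pos: [0.5096, -0.1917, 0.0493]
tool_rot: [-0.0, 0.999, -0.032, -0.0]
force: [0.7, 1.7, -0.1]
finger_gap: 0.0
```

```bash
python3 -c "
from h import *
track()"
```

```text
t 4.1 press x,y mm -121.9 0.2 z 49.3 F x,y,z 1.8 -0.6 -0.1 az -3.71
front edge y,x: [[-28.5, -108.0], [-23.7, -107.9], [-18.8, -107.8], [-13.9, -107.7], [-8.8, -107.6]] top row 183 far side y -31.9
```

Request:
send_rows(
  dp=[
    [0, -0.05, 0],
    [0, -0.05, 0],
    [0, -0.05, 0],
    [0, -0.05, 0],
    [0, 0, 0],
  ],
  roll=[0, 0, 0, 0, 0],
)

```text
clock: 4.78
tool_pos: [0.5097, -0.1902, 0.0493]
tool_rot: [-0.0, 0.999, -0.033, -0.0]
force: [-0.1, -0.0, -0.3]
finger_gap: 0.0002
```

```bash
python3 -c "
from h import *
track('pics/w4.png')
a=cv2.imread('pics/w4.png'); cv2.imwrite('pics/w4c.png',cv2.resize(a[70:310,0:320],None,fx=2.4,fy=2.4,interpolation=cv2.INTER_CUBIC))"
```

```text
t 4.78 press x,y mm -120.3 0.2 z 49.3 F x,y,z -0.0 0.1 -0.3 az -3.74
front edge y,x: [[-28.4, -106.5], [-23.6, -106.4], [-18.8, -106.8], [-13.8, -106.8], [-8.8, -106.7]] top row 183 far side y -31.9
```

View pics/w4c.png

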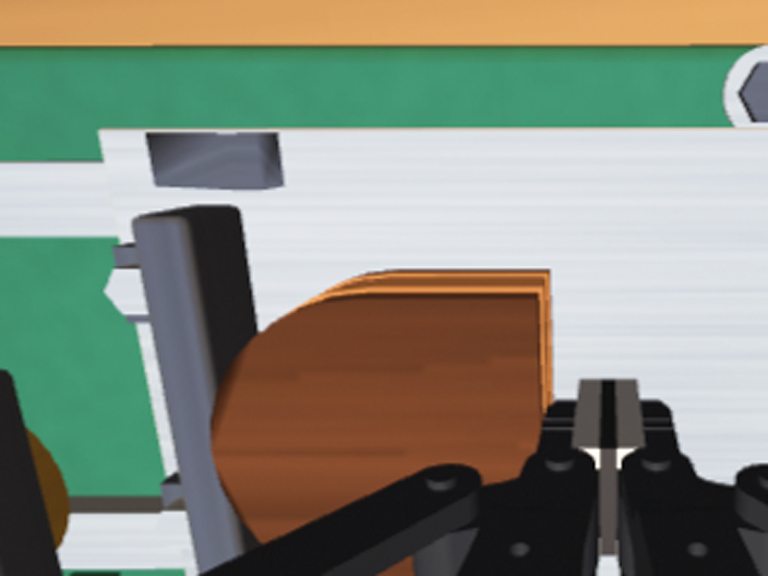

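The block is square and nearly home: its back at (212,430) overlaps the bar's face in the view. I'll continue in small steps until the force rises.

Request:
send_rows(
  dp=[
    [0, -0.05, 0],
    [0, -0.05, 0],
    [0, -0.05, 0],
    [0, 0, 0],
    [0, 0, 0],
  ],
  roll=[0, 0, 0, 0, 0],
)

```text
clock: 5.45
tool_pos: [0.5098, -0.1893, 0.0494]
tool_rot: [0.0, 0.999, -0.033, 0.0]
force: [-0.6, -4.6, 0.4]
finger_gap: 0.0002
```

```bash
python3 -c "
from h import *
track()"
```

```text
t 5.45 press x,y mm -119.5 0.2 z 49.4 F x,y,z -4.6 0.3 0.4 az -3.77
front edge y,x: [[-28.5, -105.6], [-23.7, -106.1], [-18.8, -106.0], [-13.9, -105.9], [-8.9, -105.8]] top row 183 far side y -32.0
```

Contact force is 4.6 N and the front edge reads x ≈ −106 mm, so the block is home. Now I'll back off gently, rise, and go behind the push plate.

Request:
send_rows(
  dp=[
    [0, 0.2, 0],
    [0, 0.6, 0],
    [0, 1.2, 0],
    [0, 1.0, 0],
    [0, 0, -2.0],
  ],
  roll=[0, 0, 0, 0, 0],
)

```text
clock: 6.12
tool_pos: [0.5066, -0.22, 0.0684]
tool_rot: [-0.0, 0.999, -0.034, -0.001]
force: [0.3, -0.4, -0.5]
finger_gap: 0.0
```

```bash
python3 -c "
from h import *
track()"
```

```text
t 6.12 press x,y mm -150.4 1.2 z 68.4 F x,y,z -0.3 -0.3 -0.5 az -3.85
front edge y,x: [[-28.1, -105.2], [-22.8, -104.8], [-17.4, -105.1], [-11.9, -104.8], [-6.3, -105.1]] top row 175 far side y -32.0
```

Request:
send_rows(
  dp=[
    [0, 0, -3],
    [0, 0, -3],
    [0, 3, 0],
    [0, 3, 0],
    [0, 3, 0],
  ],
  roll=[0, 0, 0, 0, 0],
)

```text
clock: 6.8
tool_pos: [0.5018, -0.3098, 0.1292]
tool_rot: [0.0, 0.999, -0.033, 0.0]
force: [0.6, -0.4, -0.2]
finger_gap: -0.0001
```

```bash
python3 -c "
from h import *
s=track('pics/w5.png')"
```

```text
t 6.8 press x,y mm -240.2 0.1 z 129.2 F x,y,z -0.4 -0.6 -0.2 az -3.74
front edge y,x: [[-26.9, -106.2], [-19.9, -106.0], [-12.8, -106.8], [-5.6, -106.6], [1.8, -106.5]] top row 163 far side y -32.1
```

Request:
send_rows(
  dp=[
    [0, 0, 2.8],
    [0, 0, 2.8],
    [0, 0, 2.7],
    [0, -0.8, 0],
    [0, -0.8, 0],
  ],
  roll=[0, 0, 0, 0, 0],
)

```text
clock: 7.48
tool_pos: [0.5034, -0.292, 0.047]
tool_rot: [-0.0, 0.999, -0.033, 0.0]
force: [-1.0, -0.5, 1.0]
finger_gap: -0.0004
```

Request:
send_rows(
  dp=[
    [0, -0.3, 0],
    [0, -0.3, 0],
    [0, -0.2, 0],
    [0, -0.1, 0],
    [0, -0.1, 0],
  ],
  roll=[0, 0, 0, 0, 0],
)

```text
clock: 8.1
tool_pos: [0.5037, -0.2833, 0.0465]
tool_rot: [0.0, 0.999, -0.033, 0.0]
force: [-0.5, -4.9, 0.1]
finger_gap: -0.0002
```

```bash
python3 -c "
from h import *
track()"
```

```text
t 8.1 press x,y mm -213.6 -0.1 z 46.5 F x,y,z -4.9 0.2 0.1 az -3.76
front edge y,x: [[-28.6, -105.2], [-23.9, -104.9], [-19.1, -105.2], [-14.3, -105.0], [-9.3, -105.3]] top row 184 far side y -32.1
```

Request:
send_rows(
  dp=[
    [0, -0.2, 0],
    [0, -0.3, 0],
    [0, -0.4, 0],
    [0, -0.5, 0],
    [0, -0.5, 0],
  ],
  roll=[0, 0, 0, 0, 0],
)

```text
clock: 8.78
tool_pos: [0.5048, -0.266, 0.0465]
tool_rot: [0.001, 0.999, -0.034, 0.0]
force: [-0.4, -9.0, -1.1]
finger_gap: 0.0
```

Request:
send_rows(
  dp=[
    [0, -0.5, 0],
    [0, -0.5, 0],
    [0, -0.5, 0],
    [0, -0.5, 0],
    [0, -0.5, 0],
  ],
  roll=[0, 0, 0, 0, 0],
)

```text
clock: 9.4
tool_pos: [0.5063, -0.2423, 0.0466]
tool_rot: [0.002, 0.999, -0.034, 0.001]
force: [-1.1, -15.0, -1.9]
finger_gap: 0.0001
```

Request:
send_rows(
  dp=[
    [0, -0.5, 0],
    [0, -0.5, 0],
    [0, -0.5, 0],
    [0, -0.5, 0],
    [0, -0.4, 0],
  ],
  roll=[0, 0, 0, 0, 0],
)

```text
clock: 10.02
tool_pos: [0.5079, -0.2178, 0.0465]
tool_rot: [0.002, 0.999, -0.034, 0.0]
force: [-0.9, -11.1, -0.3]
finger_gap: -0.0002
```

```bash
python3 -c "
from h import *
track()"
```

```text
t 10.03 press x,y mm -148.0 0.1 z 46.5 F x,y,z -11.1 0.2 -0.3 az -3.9
front edge y,x: [[-28.7, -39.8], [-24.0, -39.6], [-19.2, -39.8], [-14.4, -39.6], [-9.4, -39.8]] top row 184 far side y -32.2
```

Request:
send_rows(
  dp=[
    [0, -0.4, 0],
    [0, -0.3, 0],
    [0, -0.2, 0],
    [0, -0.1, 0],
    [0, 0, 0],
  ],
  roll=[0, 0, 0, 0, 0],
)

```text
clock: 10.7
tool_pos: [0.5086, -0.207, 0.0465]
tool_rot: [0.001, 0.999, -0.034, 0.0]
force: [-0.5, -8.4, 0.1]
finger_gap: 0.0002
```

```bash
python3 -c "
from h import *
track()"
```

```text
t 10.7 press x,y mm -137.2 0.2 z 46.5 F x,y,z -8.4 -0.0 0.1 az -3.86
front edge y,x: [[-28.6, -29.0], [-23.9, -28.7], [-19.1, -29.0], [-14.2, -28.7], [-9.3, -29.0]] top row 184 far side y -32.0
```

Request:
send_rows(
  dp=[
    [0, 0.1, 0],
    [0, 0.2, 0],
    [0, 0.2, 0],
    [0, 0.2, 0],
    [0, 0.1, 0],
  ],
  roll=[0, 0, 0, 0, 0],
)

```text
clock: 11.38
tool_pos: [0.5082, -0.2136, 0.0465]
tool_rot: [0.0, 0.999, -0.033, 0.0]
force: [-0.4, -3.6, 2.0]
finger_gap: -0.0001
```

Request:
send_rows(
  dp=[
    [0, 0.2, 0],
    [0, 0.3, 0],
    [0, 0.4, 0],
    [0, 0.6, 0],
    [0, 0, 0],
  ],
  roll=[0, 0, 0, 0, 0],
)

```text
clock: 12.0
tool_pos: [0.5071, -0.2283, 0.0463]
tool_rot: [0.0, 0.999, -0.033, 0.0]
force: [0.1, -0.1, -0.7]
finger_gap: 0.0006
```

```bash
python3 -c "
from h import *
track()"
```

```text
t 12.0 press x,y mm -158.6 0.2 z 46.3 F x,y,z -0.1 -0.1 -0.7 az -3.79
front edge y,x: [[-28.4, -35.5], [-23.7, -35.7], [-18.9, -35.3], [-14.1, -35.5], [-9.1, -35.7]] top row 184 far side y -31.9
```

Request:
send_rows(
  dp=[
    [0, 1.5, 0],
    [0, 0.5, -2],
    [0, 0, -3],
    [0, 0, -3],
    [0, 0, 0],
  ],
  roll=[0, 0, 0, 0, 0],
)

```text
clock: 12.68
tool_pos: [0.5071, -0.2492, 0.1285]
tool_rot: [0.001, 0.999, -0.033, 0.002]
force: [-0.5, -0.6, -0.1]
finger_gap: 0.0001
```

```bash
python3 -c "
from h import *
track('pics/w6.png')
a=cv2.imread('pics/w6.png'); cv2.imwrite('pics/w6c.png',cv2.resize(a[80:300,0:300],None,fx=2.6,fy=2.6,interpolation=cv2.INTER_CUBIC))
t=viewer.grab_frame('side'); cv2.imwrite('pics/s2.png',cv2.resize(t[60:240,180:360,::-1],None,fx=3.3,fy=3.3,interpolation=cv2.INTER_CUBIC))"
```

```text
t 12.68 press x,y mm -179.4 -1.2 z 128.5 F x,y,z -0.7 0.5 -0.1 az -3.78
front edge y,x: [[-27.0, -35.4], [-20.0, -35.2], [-12.8, -35.9], [-5.6, -35.6], [1.7, -35.4]] top row 165 far side y -32.1
```

View pics/w6c.png

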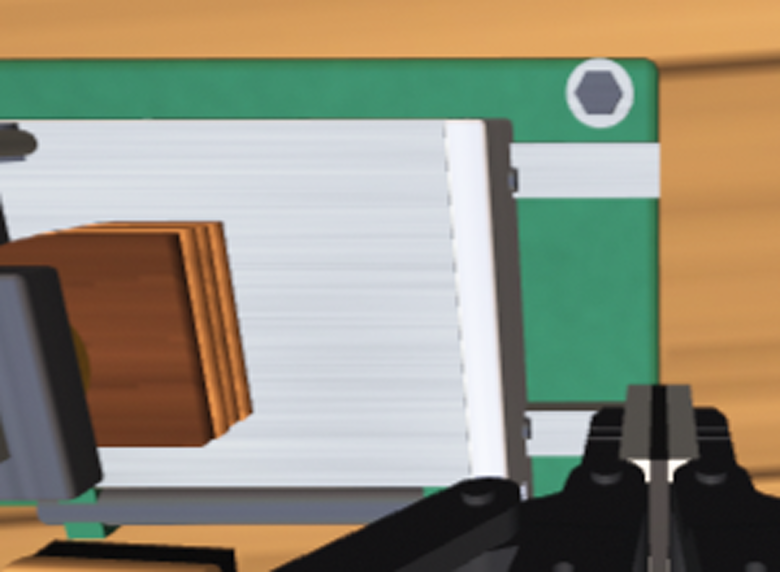

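View pics/s2.png

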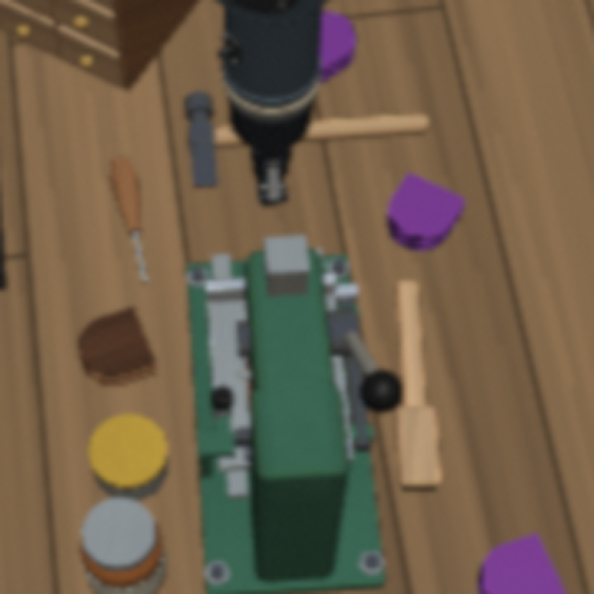

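The table is held in by the pin, with the block's front square under the stamp at crop (180–252, 222–445). The other things on the bench look undisturbed. I'll do a last numeric check of plate travel and block centring from this image.

```bash
python3 - <<'E'
from h import *
C=cam("wrist",tool(st()))
for n,u,v,z in [("plate outer far top",485,120,.065),("plate inner",445,120,.065),("front far top",180,235,.068),("front near top",210,445,.068),("front far bot",222,223,.04),("front near bot",251,412,.04),("table far",300,119,.04),("table near",300,487,.04)]:
    d=onz(C,(u+.5)/2.6-.5,80+(v+.5)/2.6-.5,z)[:2]-PP; print(n,(d@U*1000).round(1),(d@V*1000).round(1))
E
```

```text
t 12.78 press x,y mm -178.5 0.2 z 126.3 F x,y,z -0.2 -0.2 0.2 az -3.76
plate outer far top -130.0 -63.3
plate inner -118.8 -63.3
front far top -40.8 -31.1
front near top -38.7 35.2
front far bot -36.1 -30.4
front near bot -35.8 36.3
table far -65.8 -63.3
table near -49.2 65.6
```

```bash
python3 -c "
from plant import bot
print(bot.sign_off())"
```

```text
the job is handed in; nothing more can be done
None
```

I handed the job in at about 12.8 s. The block is home against the back stop, and the table is held in by the pin with the block under the stamp. `sign_off` gives no verdict, so this rests on my own checks.

- **Block:** I pushed it with shut fingertips until I felt 4.6 N at the back stop, with its front face at x ≈ −106 mm as expected.
- **Table:** I pushed it in at about 40 mm/s to a travel of about 76 mm, with at most 15 N at the readings taken, and eased it back until it stayed put without the fingers.
- **Last checks:** The plate's outer face reads x ≈ −130 mm, which is a travel of 0.070, and the block's front reads x ≈ −36 mm, 94 mm ahead of the plate as it should be when home. The block is square. The side view showed the other things on the bench looking undisturbed and the arm clear.
- **What disagreed:** The block sits about 1–2 mm off the middle of the table towards +y. The readings differ among themselves by about that much, so the true figure is uncertain.
- **Not seen directly:** The contact between the block's round back and the stop is hidden under the head. I take it from the 94 mm spacing.

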